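# Fit the painted ribs into the facade model

### The job

Take the black trial rib out of the plywood model base and stand it upright in the middle of the grey offcuts tray, then move the four coloured ribs from the dark rack to the model base, each into the bay of its own colour. Stand every rib in the centre of its bay, foot flat on the bay's floor and square across the row as it stood in the rack, and never let a rib topple.

Things in the scene. Friction and masses are not known exactly. Their poses are not given: they have to be found in the camera images.
- rib_red_mid (a point): Red rib: upright wooden fin, red round head and foot, 90 mm tall. Fin 10 mm thick (x), 56 wide (y), flat-faced 12 to 62 mm up, half-round above; foot 40 (x) x 60 (y) x 12 mm; 0.06-0.13 kg. Point: its centre, 45 mm above its underside, z up. Same either way round. Starts in the dark rack: four ribs face to face, 70 mm apart along x, 11 mm strips between (lift straight up first).
- rib_yellow_mid (a point): Yellow rib: upright wooden fin, yellow round head and foot, 90 mm tall. Fin 10 mm thick (x), 56 wide (y), flat-faced 12 to 62 mm up, half-round above; foot 40 (x) x 60 (y) x 12 mm; 0.06-0.13 kg. Point: its centre, 45 mm above its underside, z up. Same either way round. Starts in the dark rack: four ribs face to face, 70 mm apart along x, 11 mm strips between (lift straight up first).
- rib_blue_mid (a point): Blue rib: upright wooden fin, blue round head and foot, 90 mm tall. Fin 10 mm thick (x), 56 wide (y), flat-faced 12 to 62 mm up, half-round above; foot 40 (x) x 60 (y) x 12 mm; 0.06-0.13 kg. Point: its centre, 45 mm above its underside, z up. Same either way round. Starts in the dark rack: four ribs face to face, 70 mm apart along x, 11 mm strips between (lift straight up first).
- rib_green_mid (a point): Green rib: upright wooden fin, green round head and foot, 90 mm tall. Fin 10 mm thick (x), 56 wide (y), flat-faced 12 to 62 mm up, half-round above; foot 40 (x) x 60 (y) x 12 mm; 0.06-0.13 kg. Point: its centre, 45 mm above its underside, z up. Same either way round. Starts in the dark rack: four ribs face to face, 70 mm apart along x, 11 mm strips between (lift straight up first).
- rib_black_mid (a point): Black trial rib: upright wooden fin, black round head and foot, 90 mm tall. Fin 10 mm thick (x), 56 wide (y), flat-faced 12 to 62 mm up, half-round above; foot 40 (x) x 60 (y) x 12 mm; 0.06-0.13 kg. Point: its centre, 45 mm above its underside, z up. Same either way round. Starts in one of the model base's coloured bays (lift straight up first).
- bay_red_top (a point): Red bay of the plywood model base: flat red floor 56 (x) x 100 (y) mm, one of a row of four 70 mm apart along x. Point: centre of the floor's surface, 15 mm above the table; z up. Strips along y, 8 mm higher than the floor, stand 60 mm apart on its x sides: a rib's 40 mm foot has 10 mm to spare each side with the rib's x along the bay's x. Fixed.
- bay_yellow_top (a point): Yellow bay of the plywood model base: flat yellow floor 56 (x) x 100 (y) mm, one of a row of four 70 mm apart along x. Point: centre of the floor's surface, 15 mm above the table; z up. Strips along y, 8 mm higher than the floor, stand 60 mm apart on its x sides: a rib's 40 mm foot has 10 mm to spare each side with the rib's x along the bay's x. Fixed.
- bay_blue_top (a point): Blue bay of the plywood model base: flat blue floor 56 (x) x 100 (y) mm, one of a row of four 70 mm apart along x. Point: centre of the floor's surface, 15 mm above the table; z up. Strips along y, 8 mm higher than the floor, stand 60 mm apart on its x sides: a rib's 40 mm foot has 10 mm to spare each side with the rib's x along the bay's x. Fixed.
- bay_green_top (a point): Green bay of the plywood model base: flat green floor 56 (x) x 100 (y) mm, one of a row of four 70 mm apart along x. Point: centre of the floor's surface, 15 mm above the table; z up. Strips along y, 8 mm higher than the floor, stand 60 mm apart on its x sides: a rib's 40 mm foot has 10 mm to spare each side with the rib's x along the bay's x. Fixed.
- tray: Grey open offcuts tray, 110 x 110 x 18 mm outside, walls and floor 4 mm thick. Origin: centre of its underside, on the table; z up. Fixed. Jar, glue bottle, pot and other bystanders around are at most 130 mm tall within the work area.

How it is judged:
By the outcome, as a careful person would: the job done as asked, in the order asked, and still so for the second after the job is handed in, with the robot touching nothing.
It also fails if it takes over 117 s, if anything falls off the work surface, if the arm or the gripper's body presses on something with over 40 N, if the wrist force passes 120 N, or if a joint passes its speed limit or range.

### The arm

A 7-joint arm with a two-finger parallel gripper is mounted at the origin on the work surface. World frame = base frame: x ahead of the robot, y to its left, z up, the work surface at z = 0. Lengths are in m, angles in rad, forces in N, time in s.
With the tool pointing down it reaches from about 0.4 to 0.85 m from the base axis. Payload 10.4 kg.
Tool frame: the origin (TCP) lies midway between the tips of the shut fingers; the grasp point (between the pads) lies 19 mm behind it; z points along the fingers, y is the line along which they close (so a half turn about z gives the same grasp; the last joint's range is limited). The gripper opens to 87 mm and grips with 3 to 60 N. Pads are 19 mm wide; open, the fingers measure 117 mm over their backs; the gripper's body (75 mm by 190 mm) begins 51 mm behind the grasp point.
Start: joints at [-0.023, 0.332, -0.065, 1.46, 0.022, 1.35, -0.088], TCP at [0.625, 0, 0.223] pointing down, gripper open.
Joint ranges: [-2.6, 2.6], [-0.5, 2.12], [-1.47, 1.34], [0.16, 2.42], [-1.27, 4.41], [0.06, 2.06], [-2.6, 2.6]. Speed limits (rad/s): [2.22, 2.22, 2.79, 2.79, 3.14, 3.14, 3.14].

### API

Orientations are given as a unit quaternion [x, y, z, w].
In Python, from bench import r gives the robot as it stands.
- The arm moves only by the tool arm_command, never from a script. Its argument "moves" is one flat list of numbers, 4 for each row, row after row: the shift along the tool's x, y, z in cm, then the turn about the tool's z in degrees. A call has 1 to 12 rows; each row shifts and turns the commanded pose from where the row before left it, along the tool's axes as they then stand; what a row does not reach is not made up. A row lasts 1/12 s, in which the tool goes at most 41.7 mm and 7.16 degrees, less where a joint would pass 70% of its speed; a pose out of reach is approached as far as the arm can. A call with a gripper value outside its range is refused whole. "fingers" is the opening in per cent of the stroke, from 0 (shut) to 100 (fully open), set as the call begins (left out, the last holds). The fingers move at their own pace and stop on an object; "squeeze" is the grip in N (left out, the last holds). Time passes only in rows, so rows that do not move let the fingers close. It gives the time, the measured TCP pose, the force, the opening and the grip force at its end, in the units of the state.
- r.read_state(): the state, without advancing time (a new reading comes with each control period).
- r.camera(name): name is "scene" or "side" or "wrist"; returns the picture (480x640x3 uint8, red, green, blue); there is no depth.
- r.camera_info(name): a dict with "fx", "fy", "cx", "cy" (pixels), "k1" (the pictures are not rectified: a ray, as slopes to the right and down, at radius r is drawn at 1 + k1 r^2 times it, then the intrinsics apply), "origin" and "attitude" of the camera in the world. Camera axes: x right, y up, looking along -z (the intrinsics and any distortion apply to the point x, -y, -z); pixel columns grow to the right and rows downward; lengths in m; the calibration is good to about 2 mm. A picture is of the moment at which its call begins: read the wrist's pose just before it. camera_info takes no time and is no camera call; for the wrist camera it gives the pose at the moment of the call.
- r.close_job(): hands the job in; it is judged then, once.
The state is a dict: "time": time; "joint_positions": joint angles; "joint_vel": joint speeds; "joint_torque": joint torques, N m; "ee_pos": TCP position; "eef_rot": TCP orientation; "ft_force": force on the tool from outside, world axes, zero at the start; "torque": the same for the moment, N m; "width": finger opening in m; "grip_force": force on a finger pad.
Only numpy, scipy, OpenCV 4.12 (cv2) and the standard library are available. Lean on these libraries where they do the work, as an engineer would, in place of code of your own. Each camera call takes 0.05 s, during which the arm holds its last target. There are 200 camera calls.

## Working session

There is one attempt and no reset: what is moved stays moved. The work goes in short steps, Python scripts to look and compute and a tool call to move; the robot and the scene stay as the last step left them, time stands still between calls to the robot, and variables do not carry over. Pictures are saved under pics/ and viewed, at most 14 in all, crops included, and the job is handed in when it is done.

Besides the shell and the picture viewer there is one more tool, called after "Emit:" as name(argument=value, ...) on one line, values as JSON. arm_command: Moves the arm, as the interface text tells. Its arguments: {"type":"object","properties":{"moves":{"type":"array"},"fingers":{"type":"number"},"squeeze":{"type":"number"}},"required":["moves"]}

```bash
ls; mkdir -p pics; python3 - <<'E'
from bench import r
import cv2
s=r.read_state(); print({k:(s[k]) for k in ("time","ee_pos","eef_rot","width")})
for n in ("scene","side","wrist"):
    print(n,r.camera_info(n)); cv2.imwrite(f"pics/{n}0.png",r.camera(n)[:,:,::-1])
E
```

```text
pics
{'time': 0.0, 'ee_pos': array([ 6.24600134e-01, -1.33144474e-05,  2.21751048e-01]), 'eef_rot': array([ 7.07102925e-01,  7.07110268e-01, -5.35182733e-04, -4.84941853e-04]), 'width': 0.08670682181284303}
scene {'fx': 554.5421896313348, 'fy': 554.5421896313348, 'cx': 320.6015788204155, 'cy': 242.09823150901292, 'k1': -0.04158905961313446, 'origin': array([ 1.06632089, -0.50126473,  0.53735301]), 'attitude': array([0.43426442, 0.19516571, 0.33975885, 0.81110337])}
side {'fx': 621.9247817165497, 'fy': 621.9247817165497, 'cx': 313.49670533767136, 'cy': 231.53235163783893, 'k1': 0.060063647442259685, 'origin': array([-0.0130681 ,  0.5012    ,  0.71100499]), 'attitude': array([-0.16655777,  0.37577556,  0.83811675, -0.35862453])}
wrist {'fx': 378.8541765098399, 'fy': 378.8541765098399, 'cx': 323.30573323187326, 'cy': 234.20098174034752, 'k1': -0.07168512739391181, 'origin': array([0.62479048, 0.08151278, 0.38356404]), 'attitude': array([-1.48892330e-01,  7.11243391e-04, -7.83382780e-04,  9.88852848e-01])}
```

View pics/scene0.png

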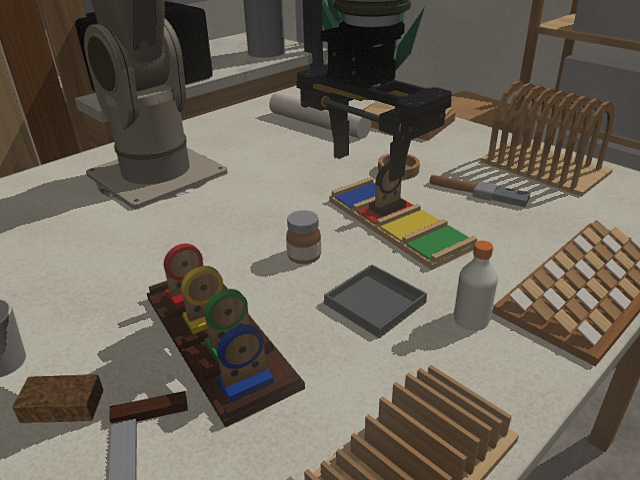

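View pics/side0.png

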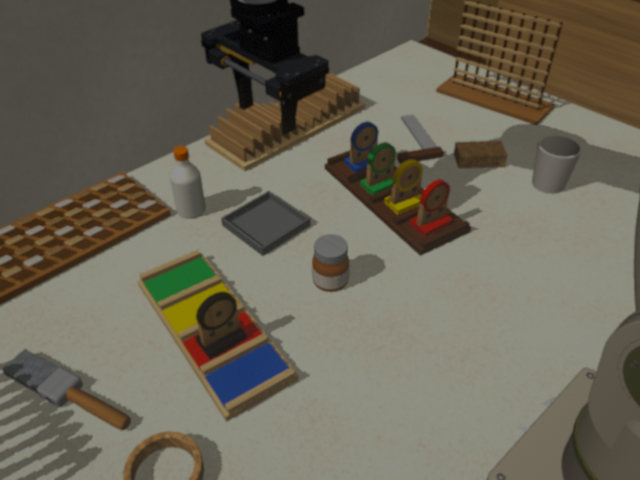

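View pics/wrist0.png

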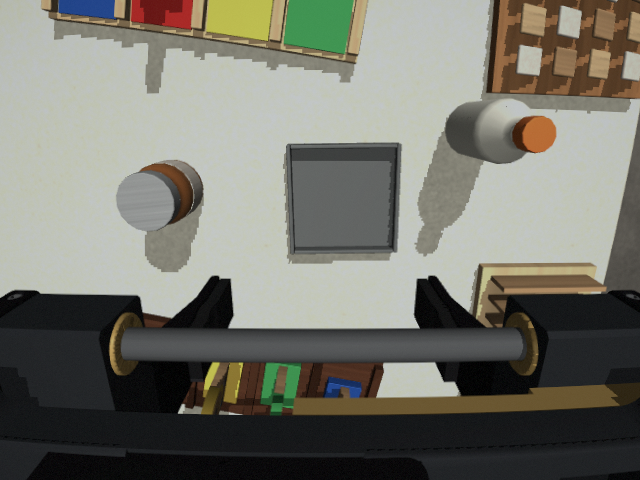

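The side view shows the black rib in the red bay (~215,330), with bays green, yellow, red, blue running from (180,275) to (250,375). The rack holds blue, green, yellow and red from (362,140) to (432,210). The tray is at (266,222), between the jar (330,262) and the bottle (187,182). In the wrist view the tray is at (344,198).

```bash
cat > h.py <<'E'
from bench import r
import cv2, numpy as np
from scipy.spatial.transform import Rotation as R
from scipy.optimize import least_squares
def info(n):
    i=r.camera_info(n); i['n']=n; return i
def project(i,P):
    p=R.from_quat(i['attitude']).inv().apply(np.atleast_2d(P)-i['origin'])
    u=np.c_[p[:,0],-p[:,1]]/-p[:,2:3]
    u=u*(1+i['k1']*(u**2).sum(1,keepdims=True))
    return u*i['fx']+[i['cx'],i['cy']]
def ray(i,px):
    K=np.array([[i['fx'],0,i['cx']],[0,i['fy'],i['cy']],[0,0,1]])
    u=cv2.undistortPoints(np.array(px,float).reshape(-1,1,2),K,np.array([i['k1'],0,0,0.]))[:,0]
    return R.from_quat(i['attitude']).apply(np.c_[u[:,0],-u[:,1],-np.ones(len(u))])
def onplane(i,px,z):
    d=ray(i,px); return i['origin']+d*((z-i['origin'][2])/d[:,2])[:,None]
HUE={'red':[(0,6),(174,180)],'yellow':[(23,34)],'green':[(50,80)],'blue':[(105,125)]}
def mask(img,c,s=110,v=50):
    h=cv2.cvtColor(img,cv2.COLOR_RGB2HSV); m=np.zeros(h.shape[:2],np.uint8)
    for a,b in HUE[c]: m|=cv2.inRange(h,(a,s,v),(b,255,255))
    return m
def blobs(img,c,amin=60,**k):
    m=mask(img,c,**k); cs,_=cv2.findContours(m,cv2.RETR_EXTERNAL,cv2.CHAIN_APPROX_NONE)
    return sorted([q[:,0] for q in cs if cv2.contourArea(q)>amin],key=lambda q:-cv2.contourArea(q))
E
python3 - <<'E'
from h import *
np.set_printoptions(precision=4,suppress=True)
for n in ('scene','side','wrist'):
    i=info(n); img=cv2.imread(f'pics/{n}0.png')[:,:,::-1].copy()
    for c in HUE:
        for q in blobs(img,c)[:3]:
            rc=cv2.minAreaRect(onplane(i,q,.015)[:,:2].astype(np.float32))
            print(n,c,cv2.contourArea(q),q.mean(0).round(),np.round(rc[0],4),np.round(rc[1],4),round(rc[2],1))
i=info('wrist'); print('tray rim',onplane(i,[(288,144),(400,143),(397,251),(290,252)],.018))
print('bottle cap wrist/side', onplane(i,[(535,134)],.12), onplane(info('side'),[(181,153)],.12), 'scene',onplane(info('scene'),[(483,248)],.12))
print('bottle base side',onplane(info('side'),[(190,210)],0.0),onplane(info('scene'),[(472,320)],0))
print('jar top', onplane(i,[(148,200)],.07),onplane(info('side'),[(331,245)],.07),'base',onplane(info('side'),[(331,280)],0.),onplane(info('scene'),[(304,253)],0.))
E
```

```text
scene red 356.5 [182. 260.] [ 0.3588 -0.1538] [0.0609 0.1068] 59.5
scene red 166.0 [370. 214.] [0.4804 0.1766] [0.0326 0.0567] 84.0
scene red 147.0 [174. 298.] [ 0.4314 -0.2128] [0.0213 0.0513] 79.1
scene yellow 752.0 [409. 224.] [0.554  0.2007] [0.1013 0.0556] 81.6
scene green 827.5 [437. 241.] [0.6236 0.1897] [0.1006 0.0539] 82.5
scene green 226.5 [221. 315.] [ 0.5085 -0.184 ] [0.0515 0.0807] 83.3
scene green 63.0 [211. 348.] [ 0.5651 -0.2373] [0.0089 0.0483] 79.8
scene blue 704.5 [243. 384.] [ 0.6406 -0.2393] [0.0621 0.0486] 77.2
scene blue 465.0 [240. 348.] [ 0.587  -0.2103] [0.0654 0.0712] 85.4
scene blue 418.0 [357. 195.] [0.4161 0.2231] [0.0996 0.0541] 82.4
side red 708.0 [223. 342.] [0.4895 0.2132] [0.0991 0.0515] 81.1
side red 422.5 [429. 224.] [ 0.4441 -0.1991] [0.0736 0.0517] 80.0
side red 227.5 [433. 194.] [ 0.4877 -0.2605] [0.0434 0.0961] 11.9
side yellow 1193.5 [197. 305.] [0.5601 0.2018] [0.104  0.0568] 83.1
side yellow 327.5 [401. 203.] [ 0.5074 -0.1983] [0.0619 0.0535] 45.8
side yellow 225.0 [407. 175.] [ 0.5599 -0.2741] [0.0493 0.1019] 19.1
side green 1402.5 [178. 2
[... 622 characters left out ...]
-0.225 ] [0.0812 0.0194] 77.0
wrist green 2975.0 [319.  24.] [0.6196 0.1649] [0.0451 0.0553] 80.7
wrist green 1523.0 [280. 387.] [ 0.5715 -0.2228] [0.0798 0.0411] 79.9
wrist blue 808.0 [88.  8.] [0.4096 0.1822] [0.0153 0.0541] 86.2
wrist blue 455.5 [342. 388.] [ 0.6475 -0.2233] [0.0287 0.0415] 79.8
tray rim [[ 0.591   0.0581  0.018 ]
 [ 0.697   0.0591  0.018 ]
 [ 0.6999 -0.0493  0.018 ]
 [ 0.5901 -0.0502  0.018 ]]
bottle cap wrist/side [[0.771  0.0726 0.12  ]] [[0.7751 0.0686 0.12  ]] scene [[0.7663 0.0777 0.12  ]]
bottle base side [[0.773  0.0725 0.    ]] [[0.7715 0.0709 0.    ]]
jar top [[0.4742 0.0158 0.07  ]] [[0.4772 0.0092 0.07  ]] base [[0.4726 0.0129 0.    ]] [[0.4693 0.0171 0.    ]]
```

Base yaw is about -9° and the black rib is in the red bay. I'll move so the wrist camera looks at the base from close by.

Emit:
arm_command(moves=[2.5,-2.5,0,0,2.5,-2.5,0,0,2.5,-2.5,0,0,2.5,-2.5,0,0,0,0,0,4.6,0,0,0,4.6,0,0,0,0,0,0,0,0], fingers=60, squeeze=20)

```text
time: 0.82
ee_pos: [0.525, 0.0999, 0.2225]
eef_rot: [0.761, 0.649, -0.0, -0.0]
ft_force: [0.1, 0.1, 0.2]
width: 0.053
grip_force: 0.0
```

```bash
python3 - <<'E'
from h import *
i=info('wrist'); img=r.camera('wrist'); s=r.read_state(); print(s['time'],s['ee_pos'],R.from_quat(s['eef_rot']).as_matrix().round(3).tolist(),s['width'],np.abs(s['joint_vel']).max())
cv2.imwrite('pics/w1.png',img[:,:,::-1])
import pickle; pickle.dump(i,open('w1.pkl','wb'))
for c in HUE:
    for q in blobs(img,c,150)[:2]:
        rc=cv2.minAreaRect(onplane(i,q,.015)[:,:2].astype(np.float32)); print(c,q.mean(0).round(),np.round(rc[0],4),np.round(rc[1],4),round(rc[2],1))
E
```

```text
0.8667 [0.52505515 0.09973173 0.22237258] [[0.158, 0.988, -0.0], [0.988, -0.158, -0.0], [-0.0, -0.0, -1.0]] 0.052678607354812494 0.004689599775387161
red [262.  88.] [0.4857 0.215 ] [0.0991 0.056 ] 80.4
yellow [337.  88.] [0.5547 0.2031] [0.0998 0.0568] 81.0
green [413.  88.] [0.6235 0.1922] [0.0992 0.0559] 80.6
blue [187.  89.] [0.4167 0.2258] [0.0993 0.0556] 80.7
```

View pics/w1.png

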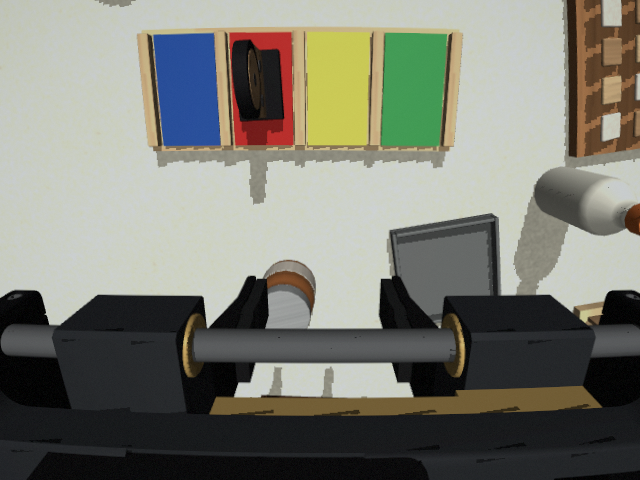

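The wrist view shows all four bays (blue 187,89; red 262,88; yellow 337,88; green 413,88). The black rib stands in the red bay with its foot at about (262,87), slightly off centre. I'll fit its pose from the silhouette.

```bash
cat >> h.py <<'E'
from scipy.optimize import minimize
def ribpts(x,y,yaw,z0):
    a=np.linspace(0,np.pi,25); P=[]
    for sx in(-.02,.02):
        for sy in(-.03,.03):
            for z in(0,.012): P.append((sx,sy,z))
    for sx in(-.005,.005):
        P+= [(sx,.028*np.cos(t),.062+.028*np.sin(t)) for t in a]
    P=np.array(P); c,s=np.cos(yaw),np.sin(yaw)
    return np.c_[x+c*P[:,0]-s*P[:,1],y+s*P[:,0]+c*P[:,1],z0+P[:,2]]
def fitrib(cams,g,z0,S=4):
    """cams: list of (info,hull pts in px)"""
    def cost(p):
        t=0
        for i,h in cams:
            m=cv2.convexHull(np.float32(project(i,ribpts(p[0]/1e3,p[1]/1e3,p[2]/60,z0))));hh=cv2.convexHull(np.float32(h))
            ia,_=cv2.intersectConvexConvex(m,hh); t+=1-ia/(cv2.contourArea(m)+cv2.contourArea(hh)-ia)
        return t
    o=minimize(cost,[g[0]*1e3,g[1]*1e3,g[2]*60],method='Nelder-Mead',options=dict(initial_simplex=np.array([g[0]*1e3,g[1]*1e3,g[2]*60])+np.array([[-4,-3,-2],[5,0,0],[0,6,0],[0,0,4]])))
    return o.x[0]/1e3,o.x[1]/1e3,np.degrees(o.x[2]/60),o.fun
def goto(x,y,z,yaw=None):
    "shift in tool cm (xyz) from the present pose; turn in deg to make grip line point to yaw (world deg)"
    s=r.read_state(); M=R.from_quat(s['eef_rot']).as_matrix(); d=M.T@(np.array([x,y,z])-s['ee_pos'])*100
    ty=np.degrees(np.arctan2(M[1,1],M[0,1])); print('shift cm',d.round(2),'yaw now',ty.round(2),'turn',None if yaw is None else round(ty-yaw,2))
E
python3 - <<'E'
from h import *
import pickle
i=pickle.load(open('w1.pkl','rb')); img=cv2.imread('pics/w1.png')
m=np.uint8(img.max(2)<55)*255; roi=np.zeros_like(m); roi[30:126,228:290]=255; m&=roi
n,l,st,_=cv2.connectedComponentsWithStats(m); k=1+st[1:,4].argmax(); pts=np.argwhere(l==k)[:,::-1]; print(st[k])
f=fitrib([(i,pts)],(.4857,.215,-.16),.015); print(f)
for p in cv2.convexHull(np.float32(project(i,ribpts(f[0],f[1],np.radians(f[2]),.015))))[:,0]: cv2.circle(img,tuple(int(v) for v in p.round()),0,(255,255,0),-1)
cv2.imwrite('pics/w1fit.png',cv2.resize(img[15:135,215:305],None,fx=5,fy=5,interpolation=0))
goto(f[0],f[1],.0,f[2])
E
```

```text
[ 232   40   52   81 3357]
(np.float64(0.4850163281069435), np.float64(0.21786104334566075), np.float64(-5.783151754035226), np.float64(0.040776638023315104))
shift cm [11.04 -5.81 22.24] yaw now -9.07 turn -3.28
```

View pics/w1fit.png

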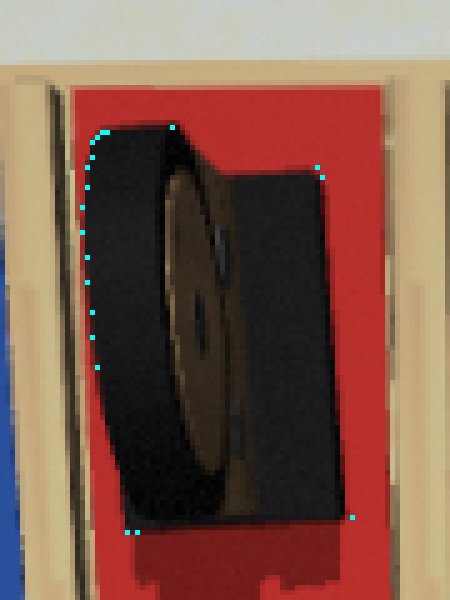

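The fit (0.485, 0.218) matches within a pixel or two, with yaw about -7°. Now I'll go down over the black rib.

Emit:
arm_command(moves=[2.76,-1.45,0,0,2.76,-1.45,0,0,2.76,-1.45,0,0,2.76,-1.46,0,0,0,0,3.5,-1.9,0,0,3.5,0,0,0,3.5,0,0,0,3.5,0,0,0,2.0,0,0,0,1.0,0,0,0,0.6,0,0,0,0,0])

```text
time: 1.87
ee_pos: [0.4854, 0.2181, 0.0462]
eef_rot: [0.751, 0.661, -0.0, -0.0]
ft_force: [0.4, -0.3, 0.4]
width: 0.0521
grip_force: 0.0
```

Emit:
arm_command(moves=[0,0,0,0,0,0,0,0,0,0,0,0,0,0,0,0,0,0,0,0,0,0,0,0], fingers=0, squeeze=15)

```text
time: 2.37
ee_pos: [0.4855, 0.2184, 0.0469]
eef_rot: [0.751, 0.661, 0.0, 0.0]
ft_force: [0.5, 0.0, -1.1]
width: 0.02
grip_force: 0.0
```

```bash
python3 - <<'E'
from h import *
goto(.6445,.0044,.1)
cv2.imwrite('pics/g1.png',r.camera('side')[200:440,60:360,::-1])
E
```

```text
shift cm [-19.2   18.49  -5.3 ] yaw now -7.3 turn None
```

View pics/g1.png

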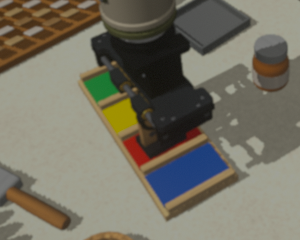

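The picture shows the gripper around the rib at (155,130). The fingers were still closing, with width at 20 mm.

Emit:
arm_command(moves=[0,0,0,0,0,0,0,0,0,0,0,0,0,0,0,0])

```text
time: 2.75
ee_pos: [0.4853, 0.2183, 0.0466]
eef_rot: [0.751, 0.661, 0.0, 0.0]
ft_force: [-0.2, 0.0, 1.9]
width: 0.0099
grip_force: 15.0
```

Emit:
arm_command(moves=[0,0,-0.5,0,0,0,-1.5,0,0,0,-3,0,0,0,-3,0,0,0,-2,0,-1.2,1.15,0,0,-2.25,2.17,0,0,-2.25,2.17,0,0,-2.25,2.17,0,0,-2.25,2.17,0,0,-2.25,2.17,0,0,-2.25,2.17,0,0], squeeze=25)

```text
time: 3.75
ee_pos: [0.6079, 0.0531, 0.1468]
eef_rot: [0.751, 0.661, 0.0, 0.0]
ft_force: [0.5, -0.2, -0.2]
width: 0.0098
grip_force: 25.0
```

Emit:
arm_command(moves=[-2.25,2.17,0,0,-1.5,1.45,0,0,-0.75,0.7,0,0,0,0,0,0,0,0,0,0])

```text
time: 4.17
ee_pos: [0.6439, 0.0054, 0.1464]
eef_rot: [0.751, 0.661, 0.0, -0.001]
ft_force: [0.4, 0.3, -0.7]
width: 0.0102
grip_force: 25.0
```

```bash
python3 - <<'E'
from h import *
goto(.6445,.0044,.0356+.001)
for n in('side','scene','wrist'):
    i=info(n); im=r.camera(n)[:,:,::-1].copy(); cv2.imwrite(f'pics/t_{n}.png',im)
    if n!='wrist':
        p=project(i,[.6445,.0044,.018])[0].astype(int); cv2.imwrite(f'pics/tc_{n}.png',cv2.resize(im[p[1]-130:p[1]+70,p[0]-110:p[0]+90],None,fx=2.5,fy=2.5))
a,b=[cv2.imread(f'pics/tc_{n}.png') for n in('side','scene')]
cv2.imwrite('pics/t1.png',cv2.resize(np.hstack([a,b]),(800,400)))
E
```

```text
shift cm [-0.1   0.08 10.98] yaw now -7.28 turn None
```

View pics/t1.png

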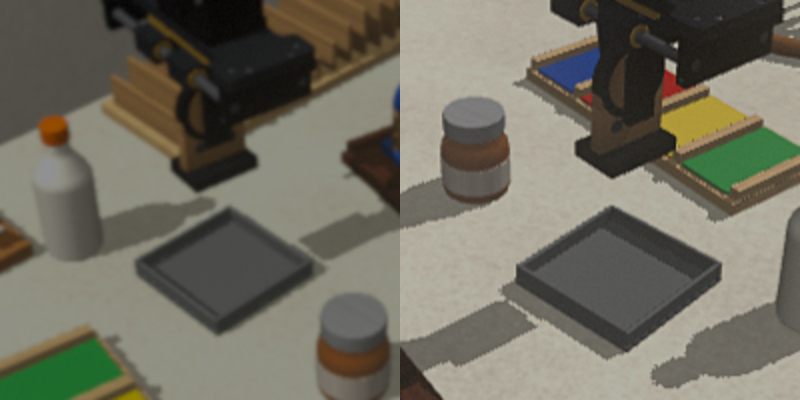

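The rib is held upright above the tray, so I'll lower it.

Emit:
arm_command(moves=[-0.1,0.1,2,0,0,0,3,0,0,0,3,0,0,0,1.5,0,0,0,0.8,0,0,0,0.5,0,0,0,0.1,0,0,0,0.1,0,0,0,0,0,0,0,0,0])

```text
time: 5.15
ee_pos: [0.6459, 0.0033, 0.0378]
eef_rot: [0.751, 0.661, 0.001, 0.001]
ft_force: [-0.5, 0.4, -0.4]
width: 0.0097
grip_force: 25.0
```

Emit:
arm_command(moves=[0,0,0.1,0,0,0,0.1,0,0,0,0,0,0,0,0,0])

```text
time: 5.48
ee_pos: [0.6458, 0.0032, 0.0357]
eef_rot: [0.751, 0.661, 0.001, 0.0]
ft_force: [-1.5, -1.4, 5.5]
width: 0.0099
grip_force: 25.0
```

Emit:
arm_command(moves=[0,0,0,0,0,0,0,0,0,0,0,0,0,0,0,0,0,0,0,0,0,0,0,0,0,0,-1,0,0,0,-4,0,0,0,-4,0,0,0,-4,0,0,0,-4,0,0,0,-1.7,0], fingers=45)

```text
time: 6.48
ee_pos: [0.6469, 0.0033, 0.229]
eef_rot: [0.751, 0.661, 0.003, 0.002]
ft_force: [-0.1, -0.2, 0.4]
width: 0.0391
grip_force: 0.0
```

```bash
python3 - <<'E'
from h import *
goto(.535,-.325,.222,-9.2)
im=r.camera('scene')[:,:,::-1]; a=cv2.resize(im[150:350,280:480],None,fx=2,fy=2); b=cv2.resize(r.camera('side')[130:330,160:360,::-1],None,fx=2,fy=2)
cv2.imwrite('pics/t2.png',np.hstack([b,a]))
E
```

```text
shift cm [-33.99  -6.93   0.59] yaw now -7.31 turn 1.89
```

View pics/t2.png

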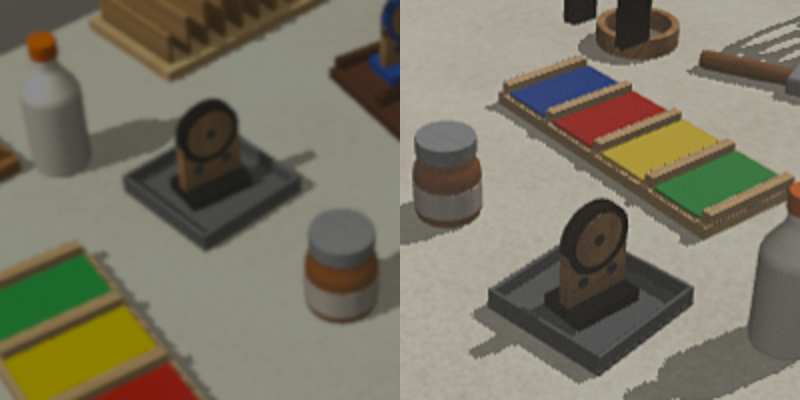

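The black rib stands upright in the middle of the tray, at (210,175) in the side crop and (592,265) in the scene crop. Next I'll look at the rack.

Emit:
arm_command(moves=[-3.4,-0.69,0,0,-3.4,-0.69,0,0,-3.4,-0.69,0,0,-3.4,-0.69,0,0,-3.4,-0.69,0,0,-3.4,-0.69,0,0,-3.4,-0.69,0,0,-3.4,-0.69,0,0,-3.4,-0.69,0,0,-3.4,-0.69,0,1.9,0,0,0,0,0,0,0,0])

```text
time: 7.58
ee_pos: [0.5318, -0.3275, 0.221]
eef_rot: [0.763, 0.646, -0.001, -0.0]
ft_force: [-0.0, 1.1, -0.7]
width: 0.0393
grip_force: 0.0
```

```bash
python3 - <<'E'
from h import *
import pickle
i=info('wrist'); img=r.camera('wrist'); s=r.read_state(); print(s['time'],s['ee_pos'])
cv2.imwrite('pics/w2.png',img[:,:,::-1]); pickle.dump(i,open('w2.pkl','wb'))
for c in HUE:
    for q in blobs(img,c,40)[:4]: print(c,cv2.contourArea(q),cv2.boundingRect(q))
E
```

```text
7.6333 [ 0.53306843 -0.32534051  0.22102918]
red 2846.0 (155, 31, 71, 83)
yellow 2524.5 (252, 30, 47, 84)
green 2867.5 (327, 24, 46, 84)
blue 2212.0 (404, 50, 63, 78)
```

View pics/w2.png

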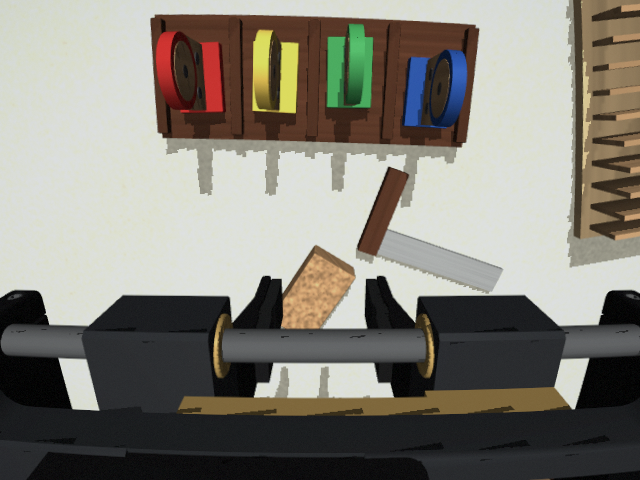

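All four ribs are clear in the wrist view: red (190,72), yellow (275,72), green (350,66), blue (435,89). I'll fit each one, scanning the rack floor height.

```bash
python3 - <<'E'
from h import *
import pickle
i=pickle.load(open('w2.pkl','rb')); img=cv2.cvtColor(cv2.imread('pics/w2.png'),cv2.COLOR_BGR2RGB)
out=cv2.imread('pics/w2.png')
sc=cv2.cvtColor(cv2.imread('pics/scene0.png'),cv2.COLOR_BGR2RGB);isc=info('scene')
for z0 in(.008,.012,.015,.018,.022):
    print('z0',z0)
    for c in HUE:
        b=np.vstack(blobs(img,c,40)); u=onplane(i,[b.mean(0)],z0+.03)[0]
        f=fitrib([(i,b)],(u[0],u[1],-.16),z0); print(c,np.round(f,4))
        if z0==.015:
            for p in cv2.convexHull(np.float32(project(i,ribpts(f[0],f[1],np.radians(f[2]),z0))))[:,0]: cv2.circle(out,tuple(int(v) for v in p.round()),0,(255,255,255),-1)
cv2.imwrite('pics/w2fit.png',cv2.resize(out[15:145,145:480],(800,310),interpolation=0))
E
```

```text
z0 0.008
red [ 0.4386 -0.1914 -9.5989  0.0289]
yellow [  0.5073  -0.2043 -12.9755   0.0145]
green [ 0.5747 -0.2112 -9.4279  0.0158]
blue [  0.6444  -0.2406 -12.5275   0.0312]
z0 0.012
red [ 0.4401 -0.1925 -9.319   0.0124]
yellow [  0.5078  -0.2046 -13.4957   0.0295]
green [ 0.5745 -0.2118 -9.2611  0.0339]
blue [  0.6429  -0.2405 -12.7218   0.046 ]
z0 0.015
red [ 0.4411 -0.1932 -8.8779  0.012 ]
yellow [  0.508   -0.2053 -13.8681   0.0442]
green [ 0.5742 -0.2125 -9.0009  0.049 ]
blue [  0.6417  -0.2407 -13.0552   0.061 ]
z0 0.018
red [ 0.4422 -0.1939 -8.9378  0.0275]
yellow [  0.5082  -0.2059 -14.2663   0.0589]
green [ 0.5739 -0.2131 -8.6903  0.064 ]
blue [  0.6406  -0.241  -13.3333   0.0761]
z0 0.022
red [ 0.4438 -0.195  -8.5959  0.0488]
yellow [  0.5085  -0.2068 -14.7134   0.0784]
green [ 0.5736 -0.2139 -8.2518  0.0839]
blue [  0.639   -0.2413 -13.7395   0.0962]
```

View pics/w2fit.png

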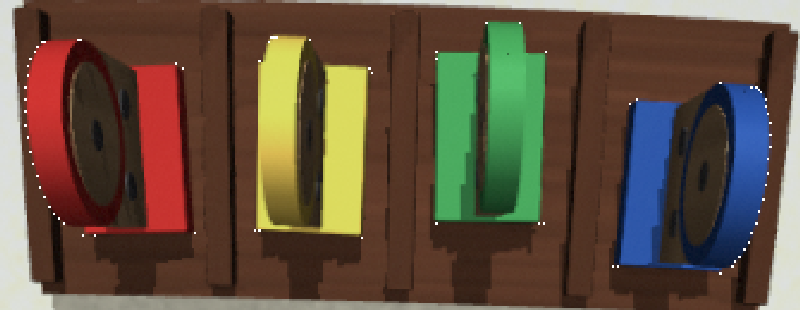

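Rack floor comes out near 10 mm, with good rib fits. Red first.

```bash
python3 -c "
from h import *
goto(.4394,-.192,.043,-9.5)"
```

```text
shift cm [ 11.64 -11.38  17.82] yaw now -9.26 turn 0.24
```

Emit:
arm_command(moves=[2.33,-2.28,0,0,2.33,-2.28,0,0,2.33,-2.28,0,0,2.33,-2.28,0,0,2.32,-2.26,0,0.2,0,0,3,0,0,0,4,0,0,0,4,0,0,0,3,0,0,0,2,0,0,0,1.2,0,0,0,0.6,0])

```text
time: 8.63
ee_pos: [0.439, -0.19, 0.0416]
eef_rot: [0.762, 0.648, -0.001, -0.001]
ft_force: [-0.5, -0.4, -0.2]
width: 0.0394
grip_force: 0.0
```

Emit:
arm_command(moves=[0,0,0,0,0,0,0,0,0,0,0,0,0,0,0,0,0,0,0,0,0,0,0,0,0,0,0,0,0,0,0,0,0,0,0,0], fingers=0, squeeze=25)

```text
time: 9.38
ee_pos: [0.4403, -0.1923, 0.0442]
eef_rot: [0.763, 0.647, 0.0, 0.0]
ft_force: [-1.3, 0.8, 6.7]
width: 0.0096
grip_force: 25.0
```

```bash
python3 -c "
from h import *
goto(.4857,.215,.18,-9.2)"
```

```text
shift cm [ 40.92  -2.16 -13.59] yaw now -9.4 turn -0.2
```

Emit:
arm_command(moves=[0,0,-0.5,0,0,0,-1.5,0,0,0,-3,0,0,0,-3.5,0,0,0,-3.5,0,0,0,-1.6,0,1.8,-0.2,0,0,3.6,-0.2,0,0,3.6,-0.2,0,0,3.6,-0.2,0,0,3.6,-0.2,0,0,3.6,-0.2,0,0])

```text
time: 10.38
ee_pos: [0.4599, 0.0067, 0.1798]
eef_rot: [0.763, 0.647, -0.0, 0.0]
ft_force: [0.9, -0.8, -0.5]
width: 0.0097
grip_force: 25.0
```

Emit:
arm_command(moves=[3.6,-0.2,0,0,3.6,-0.2,0,0,3.6,-0.2,0,0,3.6,-0.2,0,0,3.6,-0.16,0,-0.2,2.2,0,0,0,0.9,0,0,0,0,0,0,0,0,0,0,0,0,0,0,0])

```text
time: 11.22
ee_pos: [0.4854, 0.2129, 0.1794]
eef_rot: [0.762, 0.647, -0.0, 0.0]
ft_force: [0.4, -0.3, -1.3]
width: 0.0101
grip_force: 25.0
```

```bash
cat >> h.py <<'E'
def refine(c,g,z0,names=('scene','side'),amin=25):
    "fit a held/standing rib from the fixed cameras; head only reaches hull with coloured parts"
    for n in names:
        i=info(n); img=r.camera(n); P=project(i,ribpts(g[0],g[1],g[2],z0)); lo=P.min(0)-12; hi=P.max(0)+12
        qs=[q for q in blobs(img,c,amin) if ((q.mean(0)>lo)&(q.mean(0)<hi)).all()]
        cv2.imwrite(f'pics/_{n}.png',img[:,:,::-1])
        if qs: print(n,np.round(fitrib([(i,np.vstack(qs))],g,z0),4),[cv2.boundingRect(q) for q in qs])
E
python3 -c "
from h import *
s=r.read_state();print(s['time'],s['ee_pos'],s['width'])
goto(.4857,.215,.05,-9.2)
e=s['ee_pos']; refine('red',(e[0],e[1],-.16),e[2]-.034)"
```

```text
11.2167 [0.48537714 0.21288889 0.17943456] 0.010124236932464913
shift cm [ 0.23 -0.   12.94] yaw now -9.32 turn -0.12
scene [0.4789 0.2122 9.7748 0.1573] [(369, 135, 40, 16), (376, 93, 15, 34)]
side [ 0.4909  0.2078 -9.6448  0.4585] [(186, 259, 55, 29), (185, 235, 19, 22)]
```

Emit:
arm_command(moves=[0.2,0,2,0,0,0,4,0,0,0,3.5,0,0,0,1.8,0,0,0,0.8,0,0,0,0.3,0,0,0,0.2,0,0,0,0.1,0,0,0,0,0,0,0,0,0])

```text
time: 12.15
ee_pos: [0.4863, 0.2171, 0.0537]
eef_rot: [0.762, 0.648, 0.001, 0.0]
ft_force: [0.1, -0.4, -1.6]
width: 0.01
grip_force: 25.0
```

Emit:
arm_command(moves=[0,0,0.2,0,0,0,0,0,0,0,0,0])

```text
time: 12.4
ee_pos: [0.4856, 0.2169, 0.0507]
eef_rot: [0.762, 0.648, 0.0, 0.0]
ft_force: [0.1, -0.1, -0.4]
width: 0.0096
grip_force: 25.0
```

Emit:
arm_command(moves=[0,0,0.1,0,0,0,0,0,0,0,0,0])

```text
time: 12.65
ee_pos: [0.4855, 0.2169, 0.0495]
eef_rot: [0.762, 0.648, -0.0, -0.0]
ft_force: [-0.1, -0.2, -0.9]
width: 0.0099
grip_force: 25.0
```

Emit:
arm_command(moves=[0,0,0.1,0,0,0,0,0,0,0,0,0])

```text
time: 12.9
ee_pos: [0.4855, 0.2169, 0.0485]
eef_rot: [0.762, 0.648, -0.0, -0.0]
ft_force: [0.8, -0.1, -0.4]
width: 0.0098
grip_force: 25.0
```

Emit:
arm_command(moves=[-0.2,0,0.1,0,0,0,0,0,0,0,0,0])

```text
time: 13.15
ee_pos: [0.4852, 0.2147, 0.0475]
eef_rot: [0.762, 0.648, -0.0, 0.0]
ft_force: [-1.0, -0.5, -0.8]
width: 0.0098
grip_force: 25.0
```

Emit:
arm_command(moves=[0,0,0.1,0,0,0,0,0,0,0,0,0])

```text
time: 13.4
ee_pos: [0.4854, 0.2149, 0.0472]
eef_rot: [0.762, 0.648, 0.0, 0.0]
ft_force: [-3.7, -2.4, 6.6]
width: 0.0098
grip_force: 25.0
```

Contact with the floor. Releasing and rising.

Emit:
arm_command(moves=[0,0,0,0,0,0,0,0,0,0,0,0,0,0,0,0,0,0,0,0,0,0,0,0,0,0,-1,0,0,0,-3.5,0,0,0,-4,0,0,0,-4,0,0,0,-2,0,0,0,0,0], fingers=45)

```text
time: 14.4
ee_pos: [0.4874, 0.2163, 0.1979]
eef_rot: [0.761, 0.648, 0.004, 0.001]
ft_force: [0.3, 0.1, 0.8]
width: 0.0394
grip_force: 0.0
```

```bash
python3 -c "
from h import *
goto(.5078,-.2046,.045,-13.4)
refine('red',(.4857,.215,-.16),.015)
a=cv2.imread('pics/_side.png')[200:420,90:310];b=cv2.imread('pics/_scene.png')[100:320,310:530]
cv2.imwrite('pics/r1.png',cv2.resize(np.hstack([a,b]),(800,400)))"
```

```text
shift cm [-41.29   8.62  15.16] yaw now -9.19 turn 4.21
scene [  0.4886   0.2092 -16.6638   0.2198] [(374, 163, 27, 32), (357, 198, 56, 26)]
side [ 0.484   0.2149 -8.9211  0.2441] [(184, 312, 77, 55), (200, 292, 38, 36)]
```

View pics/r1.png

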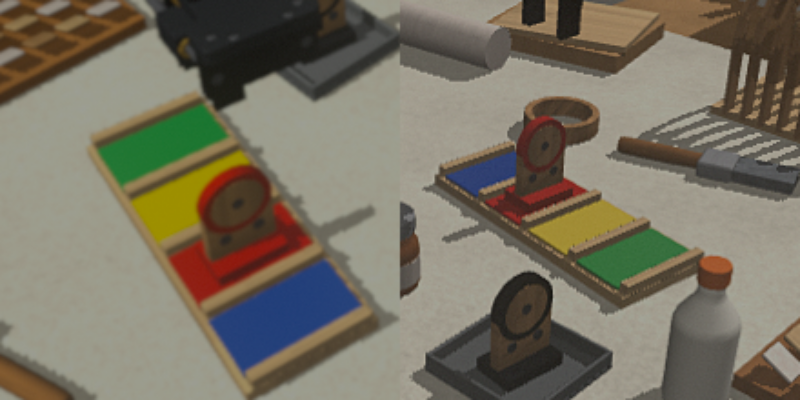

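Red stands upright in its bay at (240,240) in the side crop. Next is yellow.

Emit:
arm_command(moves=[-2.5,0.5,0,0,-3.7,0.77,0,0,-3.7,0.77,0,0,-3.7,0.77,0,0,-3.7,0.77,0,0,-3.7,0.77,0,0,-3.7,0.77,0,0,-3.7,0.77,0,0,-3.7,0.77,0,0,-3.7,0.77,0,0,-3.7,0.77,0,0,-1.79,0.42,0,4.2])

```text
time: 15.5
ee_pos: [0.5024, -0.2116, 0.1902]
eef_rot: [0.786, 0.618, -0.001, -0.0]
ft_force: [-0.1, 0.5, -0.2]
width: 0.0388
grip_force: 0.0
```

Emit:
arm_command(moves=[0,0,3,0,0,0,3,0,0,0,0,0,0,0,0,0,0,0,0,0])

```text
time: 15.92
ee_pos: [0.5046, -0.2063, 0.1325]
eef_rot: [0.785, 0.62, 0.0, 0.0]
ft_force: [0.2, 0.0, -0.3]
width: 0.0389
grip_force: 0.0
```

```bash
python3 -c "
from h import *
goto(.5078,-.2046,.045,-13.4)"
```

```text
shift cm [0.24 0.27 8.75] yaw now -13.37 turn 0.03
```

Emit:
arm_command(moves=[0.24,0.27,0,0,0,0,3,0,0,0,3,0,0,0,1.6,0,0,0,0.8,0,0,0,0.4,0,0,0,0,0,0,0,0,0])

```text
time: 16.58
ee_pos: [0.5086, -0.205, 0.045]
eef_rot: [0.785, 0.62, 0.001, 0.001]
ft_force: [-0.3, -0.4, 0.3]
width: 0.0393
grip_force: 0.0
```

Emit:
arm_command(moves=[0,0,0,0,0,0,0,0,0,0,0,0,0,0,0,0,0,0,0,0,0,0,0,0,0,0,0,0,0,0,0,0,0,0,0,0], fingers=0)

```text
time: 17.33
ee_pos: [0.5076, -0.2048, 0.0437]
eef_rot: [0.785, 0.62, 0.0, 0.0]
ft_force: [-0.6, 0.2, 0.5]
width: 0.0102
grip_force: 25.0
```

```bash
python3 -c "
from h import *
goto(.5547,.2035,.18,-9.2)"
```

```text
shift cm [ 40.81  -4.87 -13.63] yaw now -13.4 turn -4.2
```

Emit:
arm_command(moves=[0,0,-0.5,0,0,0,-1.5,0,0,0,-3,0,0,0,-3.5,0,0,0,-3.5,0,0,0,-1.6,0,1.8,-0.45,0,0,3.6,-0.45,0,0,3.6,-0.45,0,0,3.6,-0.45,0,0,3.6,-0.45,0,0,3.6,-0.45,0,0])

```text
time: 18.33
ee_pos: [0.5268, -0.0043, 0.1799]
eef_rot: [0.785, 0.62, 0.0, 0.0]
ft_force: [0.5, 0.8, -1.8]
width: 0.0099
grip_force: 25.0
```

Emit:
arm_command(moves=[3.6,-0.45,0,0,3.6,-0.45,0,0,3.6,-0.45,0,0,3.6,-0.45,0,0,3.6,-0.37,0,0,2.1,0,0,0,0.9,0,0,0,0,0,2,-4.2,0,0,3,0,0,0,0,0,0,0,0,0,0,0,0,0])

```text
time: 19.33
ee_pos: [0.5552, 0.2029, 0.131]
eef_rot: [0.762, 0.648, 0.0, 0.0]
ft_force: [-0.2, 0.5, -0.2]
width: 0.0098
grip_force: 25.0
```

```bash
python3 -c "
from h import *
goto(.5547,.2035,.0467,-9.2)"
```

```text
shift cm [ 0.05 -0.07  8.43] yaw now -9.28 turn -0.08
```

Emit:
arm_command(moves=[0,0,3,0,0,0,3,0,0,0,1.2,0,0,0,0.6,0,0,0,0.3,0,0,0,0,0,0,0,0,0,0,0,0,0])

```text
time: 20.0
ee_pos: [0.5556, 0.2038, 0.0501]
eef_rot: [0.762, 0.648, 0.001, 0.0]
ft_force: [0.4, -0.4, -1.2]
width: 0.0096
grip_force: 25.0
```

Emit:
arm_command(moves=[0,0,0.1,0,0,0,0,0,0,0,0,0])

```text
time: 20.25
ee_pos: [0.5548, 0.2034, 0.0479]
eef_rot: [0.762, 0.648, 0.0, 0.0]
ft_force: [-0.4, -0.9, -1.1]
width: 0.0099
grip_force: 25.0
```

Emit:
arm_command(moves=[0,0,0.1,0,0,0,0,0,0,0,0,0])

```text
time: 20.5
ee_pos: [0.5548, 0.2035, 0.0467]
eef_rot: [0.762, 0.648, 0.0, 0.0]
ft_force: [0.0, -0.1, 0.9]
width: 0.0101
grip_force: 25.0
```

Emit:
arm_command(moves=[0,0,0.1,0,0,0,0,0,0,0,0,0])

```text
time: 20.75
ee_pos: [0.5549, 0.2036, 0.0467]
eef_rot: [0.762, 0.648, 0.0, 0.0]
ft_force: [-3.6, -0.8, 9.6]
width: 0.0097
grip_force: 25.0
```

Contact as predicted. Releasing and rising, then green.

Emit:
arm_command(moves=[0,0,0,0,0,0,0,0,0,0,0,0,0,0,0,0,0,0,0,0,0,0,0,0,0,0,-1,0,0,0,-3.5,0,0,0,-4,0,0,0,-4,0,0,0,-2,0,0,0,0,0], fingers=45)

```text
time: 21.75
ee_pos: [0.557, 0.2046, 0.1973]
eef_rot: [0.762, 0.648, 0.004, 0.002]
ft_force: [0.2, 0.6, -0.3]
width: 0.0389
grip_force: 0.0
```

```bash
python3 -c "
from h import *
goto(.5745,-.2118,.044,-9.3)"
```

```text
shift cm [-40.9    8.26  15.21] yaw now -9.2 turn 0.1
```

Emit:
arm_command(moves=[-2.5,0.5,0,0,-3.7,0.75,0,0,-3.7,0.75,0,0,-3.7,0.75,0,0,-3.7,0.75,0,0,-3.7,0.75,0,0,-3.7,0.75,0,0,-3.7,0.75,0,0,-3.7,0.75,0,0,-3.7,0.75,0,0,-3.7,0.75,0,0,-1.4,0.26,0,0.1])

```text
time: 22.75
ee_pos: [0.5693, -0.2201, 0.1904]
eef_rot: [0.764, 0.645, -0.001, 0.001]
ft_force: [-0.5, -0.9, -0.3]
width: 0.0391
grip_force: 0.0
```

Emit:
arm_command(moves=[0,0,3,0,0,0,3,0,0,0,0,0,0,0,0,0,0,0,0,0])

```text
time: 23.17
ee_pos: [0.5715, -0.2133, 0.1322]
eef_rot: [0.762, 0.648, 0.0, 0.001]
ft_force: [0.2, 0.5, 0.9]
width: 0.039
grip_force: 0.0
```

```bash
python3 -c "
from h import *
goto(.5745,-.2118,.044,-9.3)"
```

```text
shift cm [0.19 0.26 8.82] yaw now -9.27 turn 0.03
```

Emit:
arm_command(moves=[0.19,0.26,0,0,0,0,3,0,0,0,3,0,0,0,1.6,0,0,0,0.8,0,0,0,0.4,0,0,0,0,0,0,0,0,0])

```text
time: 23.83
ee_pos: [0.5748, -0.2123, 0.0442]
eef_rot: [0.762, 0.647, 0.001, 0.001]
ft_force: [0.8, -0.5, -0.0]
width: 0.0391
grip_force: 0.0
```

Emit:
arm_command(moves=[0,0,0,0,0,0,0,0,0,0,0,0,0,0,0,0,0,0,0,0,0,0,0,0,0,0,0,0,0,0,0,0,0,0,0,0], fingers=0)

```text
time: 24.58
ee_pos: [0.5738, -0.2121, 0.0427]
eef_rot: [0.762, 0.647, 0.0, 0.0]
ft_force: [-0.0, -0.5, 2.5]
width: 0.01
grip_force: 25.0
```

```bash
python3 -c "
from h import *
goto(.6237,.192,.18,-9.2)"
```

```text
shift cm [ 40.69  -1.6  -13.73] yaw now -9.3 turn -0.1
```

Emit:
arm_command(moves=[0,0,-0.5,0,0,0,-1.5,0,0,0,-3,0,0,0,-3.5,0,0,0,-3.5,0,0,0,-1.7,0,1.8,-0.16,0,0,3.6,-0.16,0,0,3.6,-0.16,0,0,3.6,-0.16,0,0,3.6,-0.16,0,0,3.6,-0.16,0,0])

```text
time: 25.58
ee_pos: [0.596, -0.0135, 0.1799]
eef_rot: [0.762, 0.647, 0.0, 0.0]
ft_force: [0.4, -0.2, -0.7]
width: 0.01
grip_force: 25.0
```

Emit:
arm_command(moves=[3.6,-0.16,0,0,3.6,-0.16,0,0,3.6,-0.16,0,0,3.6,-0.16,0,0,3.6,0,0,0,2.0,0,0,0,0.9,0,0,0,0,0,2,-0.1,0,0,3,0,0,0,0,0,0,0,0,0,0,0,0,0])

```text
time: 26.58
ee_pos: [0.6243, 0.1915, 0.1311]
eef_rot: [0.762, 0.648, 0.0, 0.0]
ft_force: [0.3, 0.4, -1.2]
width: 0.01
grip_force: 25.0
```

```bash
python3 -c "
from h import *
goto(.6237,.192,.0457,-9.2)"
```

```text
shift cm [ 0.04 -0.07  8.54] yaw now -9.26 turn -0.06
```

Emit:
arm_command(moves=[0,0,3,0,0,0,3,0,0,0,1.3,0,0,0,0.6,0,0,0,0.3,0,0,0,0,0,0,0,0,0,0,0,0,0])

```text
time: 27.25
ee_pos: [0.6246, 0.1925, 0.0493]
eef_rot: [0.762, 0.648, 0.001, 0.0]
ft_force: [0.4, -0.2, 0.4]
width: 0.01
grip_force: 25.0
```

Emit:
arm_command(moves=[0,0,0.1,0,0,0,0.1,0,0,0,0,0,0,0,0,0])

```text
time: 27.58
ee_pos: [0.6237, 0.1922, 0.0457]
eef_rot: [0.762, 0.648, 0.0, 0.0]
ft_force: [-0.1, 0.3, -0.2]
width: 0.01
grip_force: 25.0
```

Emit:
arm_command(moves=[0,0,0.1,0,0,0,0,0,0,0,0,0])

```text
time: 27.83
ee_pos: [0.6238, 0.1922, 0.0457]
eef_rot: [0.762, 0.648, 0.0, 0.0]
ft_force: [-3.3, -2.2, 9.0]
width: 0.0102
grip_force: 25.0
```

Contact. Releasing green, then blue.

Emit:
arm_command(moves=[0,0,0,0,0,0,0,0,0,0,0,0,0,0,0,0,0,0,0,0,0,0,0,0,0,0,-1,0,0,0,-3.5,0,0,0,-4,0,0,0,-4,0,0,0,-2,0,0,0,0,0], fingers=45)

```text
time: 28.83
ee_pos: [0.6261, 0.1932, 0.1968]
eef_rot: [0.762, 0.648, 0.005, 0.002]
ft_force: [0.9, 0.1, 0.4]
width: 0.039
grip_force: 0.0
```

```bash
python3 -c "
from h import *
goto(.643,-.2405,.044,-12.7)"
```

```text
shift cm [-42.62   8.48  15.16] yaw now -9.2 turn 3.5
```

Emit:
arm_command(moves=[-2.5,0.5,0,0,-3.8,0.75,0,0,-3.8,0.75,0,0,-3.8,0.75,0,0,-3.8,0.75,0,0,-3.8,0.75,0,0,-3.8,0.75,0,0,-3.8,0.75,0,0,-3.8,0.75,0,0,-3.8,0.75,0,0,-3.8,0.75,0,0,-1.9,0.7,0,3.5])

```text
time: 29.83
ee_pos: [0.64, -0.2468, 0.1897]
eef_rot: [0.782, 0.623, -0.001, 0.001]
ft_force: [0.5, -1.1, 0.2]
width: 0.0392
grip_force: 0.0
```

Emit:
arm_command(moves=[0,0,3,0,0,0,3,0,0,0,0,0,0,0,0,0,0,0,0,0])

```text
time: 30.25
ee_pos: [0.6425, -0.2401, 0.1314]
eef_rot: [0.781, 0.625, 0.001, 0.001]
ft_force: [0.5, 0.3, 0.7]
width: 0.0393
grip_force: 0.0
```

```bash
python3 -c "
from h import *
goto(.643,-.2405,.044,-12.7)"
```

```text
shift cm [-0.03  0.05  8.74] yaw now -12.67 turn 0.03
```

Emit:
arm_command(moves=[0,0.05,3,0,0,0,3,0,0,0,1.5,0,0,0,0.8,0,0,0,0.4,0,0,0,0,0,0,0,0,0])

```text
time: 30.83
ee_pos: [0.6435, -0.2406, 0.0446]
eef_rot: [0.781, 0.625, 0.001, 0.001]
ft_force: [0.4, -0.6, 0.7]
width: 0.0392
grip_force: 0.0
```

Emit:
arm_command(moves=[0,0,0,0,0,0,0,0,0,0,0,0,0,0,0,0,0,0,0,0,0,0,0,0,0,0,0,0,0,0,0,0,0,0,0,0], fingers=0)

```text
time: 31.58
ee_pos: [0.6423, -0.2404, 0.0426]
eef_rot: [0.781, 0.625, 0.0, 0.0]
ft_force: [0.7, 0.3, 1.4]
width: 0.0101
grip_force: 25.0
```

```bash
python3 -c "
from h import *
goto(.4167,.226,.18,-9.2)"
```

```text
shift cm [ 40.54 -32.26 -13.74] yaw now -12.7 turn -3.5
```

Emit:
arm_command(moves=[0,0,-0.5,0,0,0,-1.5,0,0,0,-3,0,0,0,-3.5,0,0,0,-3.5,0,0,0,-1.7,0,1.5,-1.2,0,0,2.9,-2.3,0,0,2.9,-2.3,0,0,2.9,-2.3,0,0,2.9,-2.3,0,0,2.9,-2.3,0,0])

```text
time: 32.58
ee_pos: [0.5523, -0.055, 0.1798]
eef_rot: [0.781, 0.625, 0.0, 0.0]
ft_force: [0.8, 0.2, -1.5]
width: 0.01
grip_force: 25.0
```

Emit:
arm_command(moves=[2.8,-2.24,0,0,2.8,-2.24,0,0,2.8,-2.24,0,0,2.8,-2.24,0,0,2.8,-2.24,0,0,2.8,-2.24,0,0,2.8,-2.24,0,0,2.8,-2.24,0,0,1.5,-1.2,0,0,0.64,-0.46,0,0,0,0,0,-3.5,0,0,0,0])

```text
time: 33.58
ee_pos: [0.4165, 0.2259, 0.1797]
eef_rot: [0.76, 0.649, -0.0, 0.0]
ft_force: [0.2, -0.8, -1.2]
width: 0.0098
grip_force: 25.0
```

Emit:
arm_command(moves=[0,0,2,0,0,0,3,0,0,0,0,0,0,0,0,0,0,0,0,0])

```text
time: 34.0
ee_pos: [0.4171, 0.2258, 0.1308]
eef_rot: [0.762, 0.648, 0.0, 0.0]
ft_force: [-0.0, 0.4, -0.5]
width: 0.0101
grip_force: 25.0
```

```bash
python3 -c "
from h import *
goto(.4167,.226,.0456,-9.2)"
```

```text
shift cm [ 0.01 -0.05  8.52] yaw now -9.29 turn -0.09
```

Emit:
arm_command(moves=[0,0,3,0,0,0,3,0,0,0,1.3,0,0,0,0.6,0,0,0,0.3,0,0,0,0,0,0,0,0,0,0,0,0,0])

```text
time: 34.67
ee_pos: [0.4174, 0.2265, 0.0489]
eef_rot: [0.762, 0.648, 0.001, 0.0]
ft_force: [-0.7, -1.4, -0.8]
width: 0.0098
grip_force: 25.0
```

Emit:
arm_command(moves=[0,0,0.1,0,0,0,0.1,0,0,0,0,0,0,0,0,0])

```text
time: 35.0
ee_pos: [0.4165, 0.226, 0.0456]
eef_rot: [0.762, 0.648, 0.0, 0.0]
ft_force: [-0.5, 0.1, -0.9]
width: 0.0099
grip_force: 25.0
```

Emit:
arm_command(moves=[0,0,0.1,0,0,0,0,0,0,0,0,0])

```text
time: 35.25
ee_pos: [0.4165, 0.2261, 0.0455]
eef_rot: [0.762, 0.648, 0.0, 0.0]
ft_force: [-4.7, -2.7, 12.1]
width: 0.0096
grip_force: 25.0
```

Emit:
arm_command(moves=[0,0,0,0,0,0,0,0,0,0,0,0,0,0,0,0,0,0,0,0,0,0,0,0,0,0,-1,0,0,0,-3.5,0,0,0,-4,0,0,0,-4,0,0,0,-4,0,0,0,-1.4,0], fingers=45)

```text
time: 36.25
ee_pos: [0.4179, 0.2273, 0.2302]
eef_rot: [0.761, 0.648, 0.004, 0.001]
ft_force: [0.9, 0.3, -0.1]
width: 0.0388
grip_force: 0.0
```

Emit:
arm_command(moves=[-2.2,2.6,0,0,-2.2,2.6,0,0,-2.2,2.6,0,0,-2.2,2.6,0,0,-1.9,2.3,0,0,0,0,0,0,0,0,0,0,0,0,0,0,0,0,0,0])

```text
time: 37.0
ee_pos: [0.5241, 0.1015, 0.224]
eef_rot: [0.761, 0.649, 0.0, -0.0]
ft_force: [0.1, -0.1, -0.2]
width: 0.0397
grip_force: 0.0
```

```bash
python3 - <<'E'
from h import *
i=info('wrist'); img=r.camera('wrist'); s=r.read_state(); print(s['time'],s['ee_pos'])
o=img[:,:,::-1].copy()
B=dict(blue=(.4167,.226),red=(.4857,.215),yellow=(.5547,.2035),green=(.6237,.192))
for b in B.values():
    for p in cv2.convexHull(np.float32(project(i,ribpts(*b,np.radians(-9.2),.015))))[:,0]: cv2.circle(o,tuple(int(v) for v in p.round()),0,(255,255,255),-1)
cv2.imwrite('pics/f1.png',cv2.resize(o[0:165,120:480],(800,367),interpolation=0))
E
```

```text
37.05 [0.52407474 0.10142403 0.22397381]
```

View pics/f1.png

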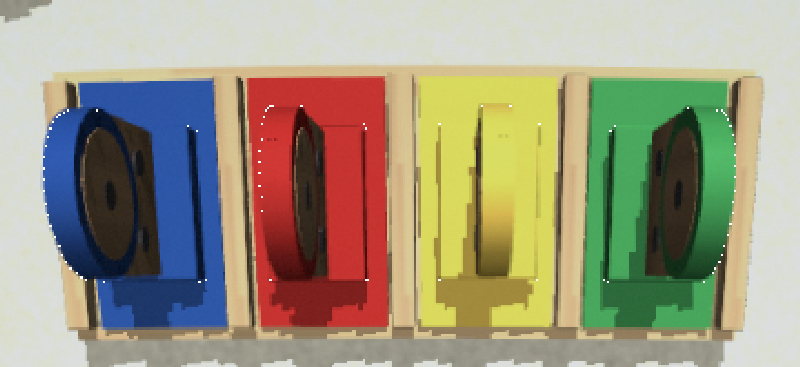

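All four ribs stand upright and square in their own bays, matching the templates to about a pixel. The gripper is well clear, so I'm handing in.

```bash
python3 -c "
from bench import r
print(r.close_job())"
```

```text
the job is handed in; nothing more can be done
None
```

The black rib was stood in the middle of the tray and the four coloured ribs stand centred and square in their own bays; the job was handed in at about 37 s of the 117 s allowed.

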